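Find the unlatched lamp-bay cover and push it open

ROBOT

A 7-joint arm with a two-finger parallel gripper is mounted at the origin on the work surface. World frame = base frame: x ahead of the robot, y to its left, z up, the work surface at z = 0. Lengths are in m, angles in rad, forces in N, time in s.
With the tool pointing down it reaches from about 0.4 to 0.85 m from the base axis. Payload 10.4 kg.
Tool frame: the origin (TCP) lies at the very end of the fingers, on their centre line; the grasp point (between the pads) lies 19 mm behind it; y points along the fingers, z is the direction in which the jaws open and shut, and the axes are right-handed (so a half turn about y gives the same grasp; the last joint's range is limited). The gripper opens to 85 mm and grips with 20 to 120 N. Pads are 22 mm wide; open, the fingers measure 114 mm over their backs; the gripper's body (76 mm by 85 mm) begins 54 mm behind the grasp point. The pads swing forward as they close: fully open they stand 13 mm farther back than shut.
Start: joints at [-1.179, 0.332, -0.065, 1.46, 0.022, 1.35, -0.088], TCP at [0.252, 0.572, 0.231] pointing down, gripper open.
Joint ranges: [-2.6, 2.6], [-0.5, 2.12], [-1.47, 1.34], [0.16, 2.42], [-1.27, 4.41], [0.06, 2.06], [-2.6, 2.6]. Speed limits (rad/s): [2.22, 2.22, 2.79, 2.79, 3.14, 3.14, 3.14].

INTERFACE

Orientations are given as a unit quaternion [x, y, z, w].
In Python, from workcell import manip gives the robot as it stands.
- The arm moves only by the tool arm_command, never from a script. Its argument "commands" is a list that holds one entry, the list of rows, each a list of 6 numbers: the shift along the world's x, y, z in cm, then the turn, a rotation vector about the world's x, y, z in degrees. A call has 1 to 20 rows; each row is the pose to reach, as a shift and turn from the pose commanded when the call began; what a row does not reach only later rows make up. A row lasts 1/10 s, in which the tool goes at most 50 mm and 8.59 degrees, less where a joint would pass 70% of its speed; a pose out of reach is approached as far as the arm can. A call with a gripper value outside its range is refused whole. "claw" is the finger opening in cm, from 0 to 8.54, set as the call begins (left out, the last holds). The fingers move at their own pace and stop on an object; "newtons" is the grip in N (left out, the last holds). Time passes only in rows, so rows that repeat a pose let the fingers close. It gives the time, the measured TCP pose, the force and the opening at its end, in the units of the state.
- manip.get_obs(): the state, without advancing time (a new reading comes with each control period).
- manip.camera(name): name is "scene" or "top"; returns a dict with "pixels" (384x512x3 uint8, blue, green, red), "depth" (384x512 float32, m along the optical axis (not along the pixel's ray), 0 where there is no reading), "K" (3x3 intrinsics, pixels), "rvec" (rotation vector, rad) and "tvec" (3), from world to camera coordinates, as OpenCV has them. Camera axes: x right, y down, z forward; pixel columns grow to the right and rows downward; lengths in m; the calibration is good to about 2 mm. A picture is of the moment at which its call begins.
- manip.hand_in(): hands the job in, once; it reports no verdict.
Trained networks look in the newest picture that a camera, given by its name, has taken for a name from the list of things; names that differ only in an ending like _2 or _b are one class to them, and where a whole thing is asked for, a point or a joint stands for the part that bears it (a point fixed in the world has none). Each returns a list of dicts, best first, with "p" (0 to 1); they miss things now and then, are a little off and sometimes report something else, mostly with a low value. They report only what shows in the picture. A call takes as long as a camera call.
- manip.masks_of(camera, thing): "mask" (384x512 bool, what is visible of it) and "bbox" ([left, top, right, bottom] in pixels, round what is visible of it).
The state is a dict: "clock": time; "joint_pos": joint angles; "joint_velocities": joint speeds; "tau": joint torques, N m; "position": TCP position; "ee_rot": TCP orientation; "ft_force": force on the tool from outside, world axes, zero at the start; "torque": the same for the moment, N m; "grip_width": opening from 0.0 (shut) to 1.0 (fully open).
Only numpy, scipy, OpenCV 4.12 (cv2) and the standard library are available. Lean on these libraries where they do the work, as an engineer would, in place of code of your own. Each camera call takes 0.05 s, during which the arm holds its last target.

TASK

One of the four grey covers on the white lamp unit is not latched. Press gently on the ribbed far end of one cover after another until you find the one that rocks, then push its raised near end up and away from you until the cover stands open against its stop, and draw back. Use fingertips only, with light force, and leave everything else where it is.

Things in the scene. Friction and masses are not known exactly. Their poses are not given: they have to be found in the camera images.
- chassis: lamp unit: white box fixed to the bench, 198 mm (its x) by 388 mm (its y), plain deck 88 mm high. Origin on the bench, 92 mm beyond its near face; x points from near to far side, y left, z up. In the deck, flush, lie four identical grey covers side by side, 92 mm apart, each 100 mm (x = -42 to +58 mm) by 76 mm (y), 6 mm thick, over its own bay (free depth 50 mm)
- bay1_ribs (a point): spot to press: middle of the ribbed far end of the leftmost cover (seen from the robot), level with the deck, 32 mm beyond the cover's pivot; axes as the unit's; it stays with the unit. A cover's pivot runs along y at unit x = +14 mm, 3 mm below the deck: the short far end (44 mm, four low black ribs) can only go down, the long near end (56 mm) only up
- bay2_ribs (a point): the same spot on the second cover from the left. Any of the four covers may be the loose one, the others are shut: a shut cover gives about 1 mm on its seal under 6 N on the ribs and springs back; the loose one sinks under 1 to 3 N and stays at the angle where it is left
- bay3_ribs (a point): the same spot on the third cover from the left
- bay4_ribs (a point): the same spot on the rightmost cover
- cover_loose (a joint): angle of the one loose cover, whichever of the four that is: 0 shut and flush, grows as its ribbed far end goes down and its near end comes up, stop at 1.45 rad (nearly upright). Light friction holds it: about 2 N at its raised near edge turns it. Below about 0.9 rad a level push at that edge jams by friction: first press the ribs 20 mm or more down, then push up and away along the edge's arc
- spanner: a screwspanner 150 mm long lying on the unit's far margin, behind the covers; origin at its underside; not part of the job
- lens_tube: a metal lens tube, 25 mm across and 28 mm tall, standing on the unit's far margin; origin at its foot; not part of the job
- spool: a white plastic spool, 72 mm across and 36 mm tall, on the bench to the left; origin at its underside; not part of the job
- vial: a brown glass jar, 44 mm across and 85 mm tall, on the bench to the right; origin at its underside; not part of the job
- carton: a small cardboard box, 80 x 60 x 50 mm, on the bench to the left; origin at its underside; not part of the job
- post_clamp: an aluminium block 50 x 30 x 24 mm with a short 12 mm post standing on it (54 mm overall), on the bench to the right; origin at its underside; not part of the job

How it is judged:
By the outcome, as a careful person would: the job done as asked, in the order asked, and still so for the second after the job is handed in, with the robot touching nothing.
It also fails if it takes over 51 s, if anything falls off the work surface, if the arm or the gripper's body presses on something with over 40 N, if the wrist force passes 120 N, or if a joint passes its speed limit or range.

## Working session

There is one attempt and no reset: what is moved stays moved. The work goes in short steps, Python scripts to look and compute and a tool call to move; the robot and the scene stay as the last step left them, time stands still between calls to the robot, and variables do not carry over. Pictures are saved under pics/ and viewed, and the job is handed in when it is done.

Besides the shell and the picture viewer there is one more tool, called after "Call:" by a JSON object that holds its "fn" and its "kwargs", one argument or row to a line. arm_command: Moves the arm, as the interface text tells. Its arguments: {"type":"object","properties":{"commands":{"type":"array"},"claw":{"type":"number"},"newtons":{"type":"number"}},"required":["commands"]}

```bash
mkdir -p pics; ls
python3 - <<'E'
from workcell import manip
import cv2,numpy as np
o=manip.get_obs();print({k:np.round(v,3).tolist() for k,v in o.items()})
for n in("scene","top"):
    c=manip.camera(n);cv2.imwrite(f"pics/{n}0.png",c["pixels"]);np.savez(f"{n}0.npz",**c)
    R=cv2.Rodrigues(np.array(c["rvec"]))[0];print(n,(-R.T@np.array(c["tvec"]).ravel()).round(3),R[2].round(2))
    for t in("chassis","bay1_ribs","cover_loose"):
        for m in manip.masks_of(n,t)[:4]: print(n,t,round(m["p"],2),m["bbox"],m["mask"].sum())
E
```

```text
pics
{'clock': 0.0, 'joint_pos': [-1.179, 0.333, -0.065, 1.461, 0.022, 1.35, -0.088], 'joint_velocities': [-0.001, -0.001, 0.002, 0.001, 0.001, 0.001, -0.001], 'tau': [-0.001, -62.545, 0.049, -39.16, 0.016, 0.01, 0.0], 'position': [0.252, 0.572, 0.231], 'ee_rot': [0.692, -0.146, 0.146, -0.691], 'ft_force': [0.126, -0.872, -0.249], 'torque': [-0.03, -0.004, -0.051], 'grip_width': 0.997}
scene [1.348 0.715 0.781] [-0.63 -0.56 -0.54]
scene chassis 0.8 [177.1, 160.8, 341.9, 272.1] 7377
scene bay1_ribs 0.71 [179.8, 162.0, 341.8, 272.3] 7435
scene bay1_ribs 0.67 [198.6, 188.3, 240.5, 212.5] 283
scene cover_loose 0.6 [279.5, 201.8, 324.9, 233.0] 700
top [ 0.394 -0.004  1.351] [ 0.12 -0.01 -0.99]
top chassis 0.74 [172.5, 155.1, 320.7, 238.6] 6722
top chassis 0.28 [402.9, 188.7, 415.7, 211.8] 244
top bay1_ribs 0.62 [169.8, 155.2, 320.9, 237.4] 6797
top cover_loose 0.85 [175.0, 176.2, 209.7, 214.8] 1133
top cover_loose 0.62 [404.0, 191.8, 416.8, 210.1] 240
```

View pics/scene0.png

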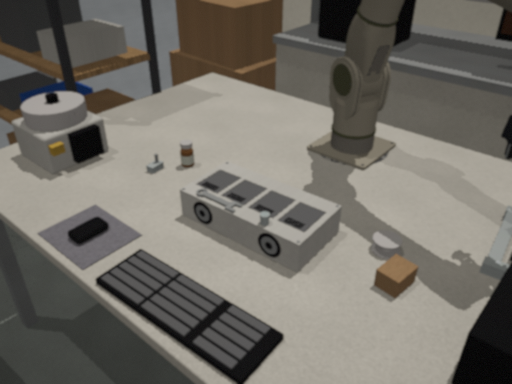

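View pics/top0.png

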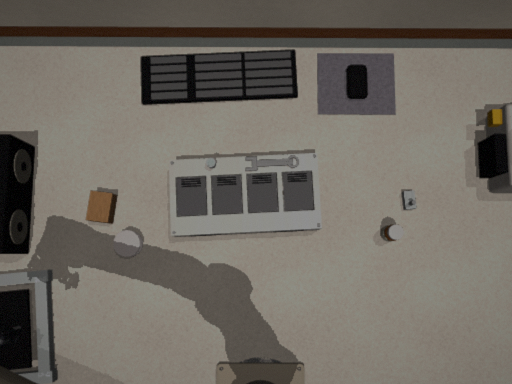

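```bash
cat > h.py <<'E'
import numpy as np,cv2
def cloud(c):
    K=c["K"];R=cv2.Rodrigues(np.array(c["rvec"]))[0];t=np.array(c["tvec"]).ravel()
    d=c["depth"];v,u=np.mgrid[0:384,0:512]
    P=np.stack([(u-K[0,2])/K[0,0]*d,(v-K[1,2])/K[1,1]*d,d],-1)
    W=(P-t)@R; W[d==0]=np.nan
    return W
def proj(c,p):
    return cv2.projectPoints(np.array(p,float).reshape(-1,3),np.array(c["rvec"]),np.array(c["tvec"]),c["K"],None)[0].reshape(-1,2)
E
python3 - <<'E'
from h import *
for n in("top","scene"):
    c=dict(np.load(n+"0.npz"));W=cloud(c)
    m=(W[...,0]>.4)&(W[...,0]<.85)&(abs(W[...,1])<.35)&(W[...,2]>.075)&(W[...,2]<.1)
    mm=m.astype(np.uint8);k,l,s,_=cv2.connectedComponentsWithStats(mm);i=1+np.argmax(s[1:,4])
    p=W[l==i];print(n,len(p),np.median(p[:,2]))
    r=cv2.minAreaRect(p[:,:2].astype(np.float32)*1000);print(r)
    print(cv2.boxPoints(r))
    if n=="top":
        img=cv2.resize(c["pixels"][140:250,150:340],None,fx=4,fy=4,interpolation=cv2.INTER_CUBIC);cv2.imwrite("pics/topz.png",img)
    g=W[(W[...,0]>.35)&(W[...,0]<.5)&(abs(W[...,1])<.2)&(abs(W[...,2])<.03)];print("bench",np.median(g[:,2]))
E
```

```text
top 11039 0.08691508750201607
((556.5764770507812, 41.68125915527344), (198.5521240234375, 389.37652587890625), 2.9396188259124756)
[[ 447.44675  231.0221 ]
 [ 467.41537 -157.84204]
 [ 665.7062  -147.65958]
 [ 645.73755  241.20456]]
bench -0.0010789224678747745
scene 6748 0.08741944110957525
((556.5330200195312, 41.2603759765625), (207.5990753173828, 392.8594055175781), 2.9867517948150635)
[[ 442.6395   232.01477]
 [ 463.10947 -160.31097]
 [ 670.4265  -149.49402]
 [ 649.95654  242.83173]]
bench -0.00017590077800062298
```

View pics/topz.png

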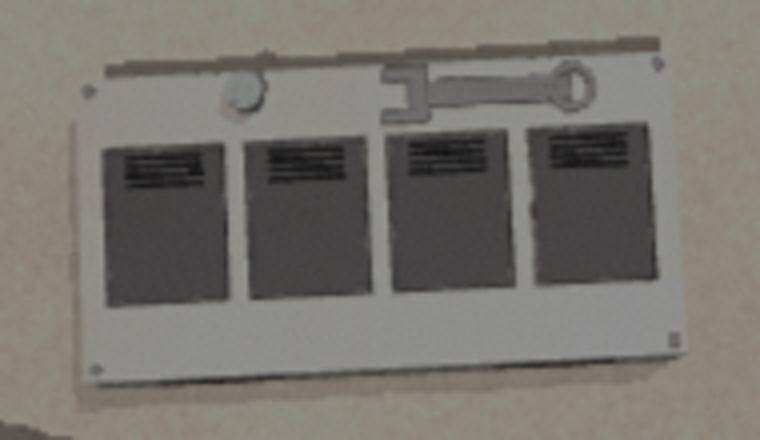

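```bash
cat >> h.py <<'E'
a=np.radians(2.95);ex=np.array([np.cos(a),np.sin(a),0]);ey=np.array([-np.sin(a),np.cos(a),0])
O=np.array([.5566,.0416,0])-.007*ex
def U(x,y,z): return O+x*ex+y*ey+np.array([0,0,z])
def toU(p): d=np.array(p)-O; return np.array([d@ex,d@ey,d[2]])
YS=[.138,.046,-.046,-.138]
E
python3 - <<'E'
from h import *
from scipy.spatial.transform import Rotation as Ro
from workcell import manip
o=manip.get_obs();R=Ro.from_quat(o["ee_rot"]);print(R.as_matrix().round(3))
# desired: y down, z = +-ey
for s in(1,-1):
    y=np.array([0,0,-1.]);z=s*ey;x=np.cross(y,z)
    D=Ro.from_matrix(np.stack([x,y,z],1));print(s,np.degrees((D*R.inv()).as_rotvec()).round(2))
for Y in YS:
    t=U(.043,Y,.088);print(t.round(4),((t-o["position"])*100).round(2))
c=dict(np.load("top0.npz"));im=cv2.resize(c["pixels"][140:250,150:340],None,fx=4,fy=4,interpolation=cv2.INTER_CUBIC)
for Y in YS:
    q=[U(x,Y+y,.088) for x,y in((-.042,-.038),(.058,-.038),(.058,.038),(-.042,.038))]
    cv2.polylines(im,[np.int32((proj(c,q)-[150,140]+.5)*4)],True,(0,255,0))
    cv2.circle(im,tuple(np.int32((proj(c,[U(.046,Y,.088)])[0]-[150,140]+.5)*4)),3,(0,0,255),-1)
cv2.imwrite("pics/ov.png",im)
E
```

```text
[[ 0.915 -0.     0.403]
 [-0.403 -0.     0.915]
 [-0.    -1.    -0.   ]]
1 [ 0.   -0.   26.72]
-1 [-0.0000e+00 -1.0000e-02 -1.5328e+02]
[0.5855 0.1813 0.088 ] [ 33.36 -39.07 -14.32]
[0.5902 0.0894 0.088 ] [ 33.83 -48.26 -14.32]
[ 0.5949 -0.0025  0.088 ] [ 34.31 -57.45 -14.32]
[ 0.5997 -0.0944  0.088 ] [ 34.78 -66.64 -14.32]
```

View pics/ov.png

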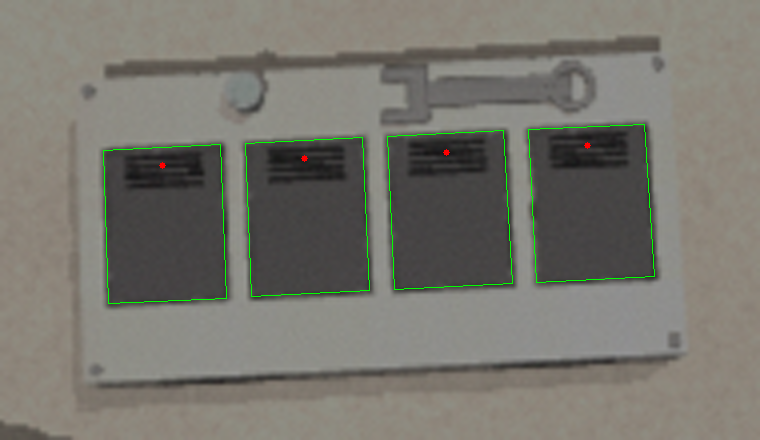

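Call:
{"fn": "arm_command", "kwargs": {
  "commands": [
    [[5,-6,0,0,0,8],[9,-10,0,0,0,16],[12,-14,0,0,0,22],[15,-18,0,0,0,26.7],[18,-21,0,0,0,26.7],[21,-25,0,0,0,26.7],[24,-28,-1,0,0,26.7],[27,-32,-3,0,0,26.7],[30,-35,-5,0,0,26.7],[32,-38,-7,0,0,26.7],[33.4,-39.1,-9,0,0,26.7],[33.4,-39.1,-11,0,0,26.7],[33.4,-39.1,-11.3,0,0,26.7],[33.4,-39.1,-11.3,0,0,26.7],[33.4,-39.1,-11.3,0,0,26.7]]
  ],
  "claw": 0,
  "newtons": 20
}}

```text
clock: 1.9
position: [0.5861, 0.1822, 0.1197]
ee_rot: [-0.706, -0.019, 0.018, 0.707]
ft_force: [-0.3, -0.2, 0.2]
grip_width: -0.001
```

Call:
{"fn": "arm_command", "kwargs": {
  "commands": [
    [[0,0,-1.2,0,0,0],[0,0,-2,0,0,0],[0,0,-2.4,0,0,0],[0,0,-2.4,0,0,0],[0,0,-2.4,0,0,0]]
  ]
}}

```text
clock: 2.4
position: [0.5859, 0.181, 0.0944]
ee_rot: [-0.707, -0.018, 0.018, 0.707]
ft_force: [1.3, 0.4, 0.3]
grip_width: 0.001
```

Run:
```python
from h import *
from workcell import manip
o=manip.get_obs();print(o["position"],toU(o["position"]),o["ft_force"])
c=manip.camera("scene");cv2.imwrite("pics/s1.png",cv2.resize(c["pixels"][120:290,150:370],None,fx=3.5,fy=3.5,interpolation=cv2.INTER_CUBIC))
```

```text
[0.58591682 0.18104741 0.09438703] [0.04345456 0.13775384 0.09438703] [1.27960351 0.4428099  0.33864336]
```

View pics/s1.png

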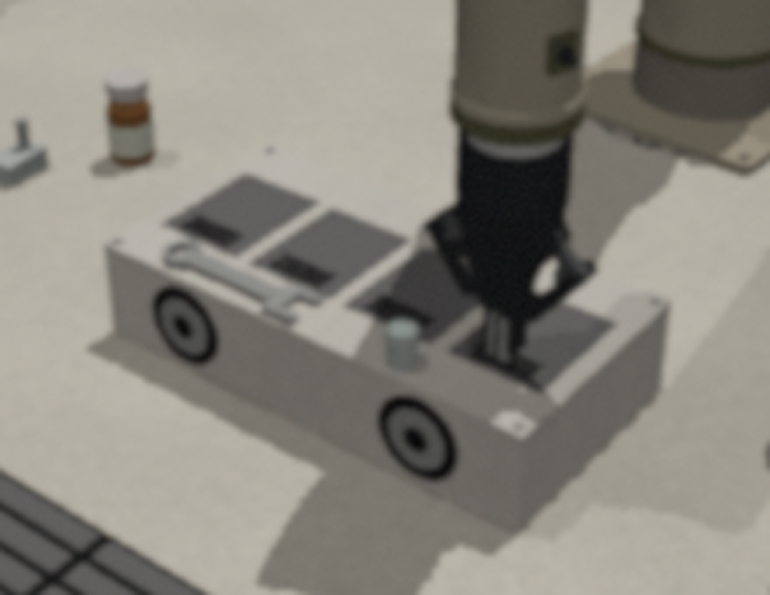

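Call:
{"fn": "arm_command", "kwargs": {
  "commands": [
    [[0,0,-0.2,0,0,0],[0,0,-0.4,0,0,0],[0,0,-0.5,0,0,0],[0,0,-0.5,0,0,0]]
  ]
}}

```text
clock: 2.85
position: [0.5857, 0.181, 0.0891]
ee_rot: [0.707, 0.018, -0.018, -0.707]
ft_force: [-0.6, -0.5, -0.5]
grip_width: -0.0
```

Call:
{"fn": "arm_command", "kwargs": {
  "commands": [
    [[0,0,-0.1,0,0,0],[0,0,-0.1,0,0,0],[0,0,-0.1,0,0,0]]
  ]
}}

```text
clock: 3.15
position: [0.5859, 0.1811, 0.0884]
ee_rot: [-0.707, -0.018, 0.018, 0.707]
ft_force: [-0.9, -0.3, 0.5]
grip_width: 0.003
```

Call:
{"fn": "arm_command", "kwargs": {
  "commands": [
    [[0,0,-0.1,0,0,0],[0,0,-0.1,0,0,0],[0,0,-0.1,0,0,0]]
  ]
}}

```text
clock: 3.45
position: [0.586, 0.1811, 0.0874]
ee_rot: [-0.707, -0.018, 0.018, 0.707]
ft_force: [0.3, -0.6, 0.8]
grip_width: 0.004
```

Call:
{"fn": "arm_command", "kwargs": {
  "commands": [
    [[0,0,-0.1,0,0,0],[0,0,-0.1,0,0,0],[0,0,-0.1,0,0,0]]
  ]
}}

```text
clock: 3.75
position: [0.5861, 0.181, 0.0864]
ee_rot: [-0.707, -0.018, 0.018, 0.707]
ft_force: [1.0, 0.4, 1.2]
grip_width: 0.0
```

Call:
{"fn": "arm_command", "kwargs": {
  "commands": [
    [[0,0,-0.1,0,0,0],[0,0,-0.1,0,0,0],[0,0,-0.1,0,0,0]]
  ]
}}

```text
clock: 4.05
position: [0.586, 0.181, 0.0854]
ee_rot: [-0.707, -0.018, 0.018, 0.707]
ft_force: [0.8, 0.6, 1.1]
grip_width: 0.001
```

Call:
{"fn": "arm_command", "kwargs": {
  "commands": [
    [[0,0,-0.1,0,0,0],[0,0,-0.1,0,0,0],[0,0,-0.1,0,0,0]]
  ]
}}

```text
clock: 4.35
position: [0.5859, 0.181, 0.0843]
ee_rot: [-0.707, -0.018, 0.018, 0.707]
ft_force: [1.1, 0.7, 0.6]
grip_width: -0.002
```

Call:
{"fn": "arm_command", "kwargs": {
  "commands": [
    [[0,0,-0.1,0,0,0],[0,0,-0.2,0,0,0],[0,0,-0.3,0,0,0],[0,0,-0.3,0,0,0]]
  ]
}}

```text
clock: 4.75
position: [0.5856, 0.181, 0.081]
ee_rot: [0.707, 0.018, -0.018, -0.707]
ft_force: [-0.3, 0.4, 1.0]
grip_width: -0.002
```

Run:
```python
from h import *
from workcell import manip
for i in range(1):
    c=manip.camera("scene");o=manip.get_obs();print(o["ft_force"])
cv2.imwrite("pics/s2.png",cv2.resize(c["pixels"][180:260,230:350],None,fx=6,fy=6,interpolation=cv2.INTER_CUBIC))
W=cloud(c);u=np.stack([(W-O)@ex,(W-O)@ey,W[...,2]],-1)
for Y in YS:
    for x0 in(-.035,-.015,.005):
        m=(abs(u[...,0]-x0)<.008)&(abs(u[...,1]-Y)<.03)&(u[...,2]>.06)&(u[...,2]<.12);print(Y,x0,m.sum(),np.median(u[m][:,2]).round(4) if m.sum() else 0)
```

```text
[0.63126734 0.21967625 0.93650212]
0.138 -0.035 37 0.1023
0.138 -0.015 53 0.0973
0.138 0.005 55 0.0903
0.046 -0.035 4 0.0884
0.046 -0.015 40 0.0872
0.046 0.005 69 0.0876
-0.046 -0.035 64 0.0874
-0.046 -0.015 65 0.0877
-0.046 0.005 67 0.0871
-0.138 -0.035 57 0.0875
-0.138 -0.015 60 0.0868
-0.138 0.005 68 0.0873
```

View pics/s2.png

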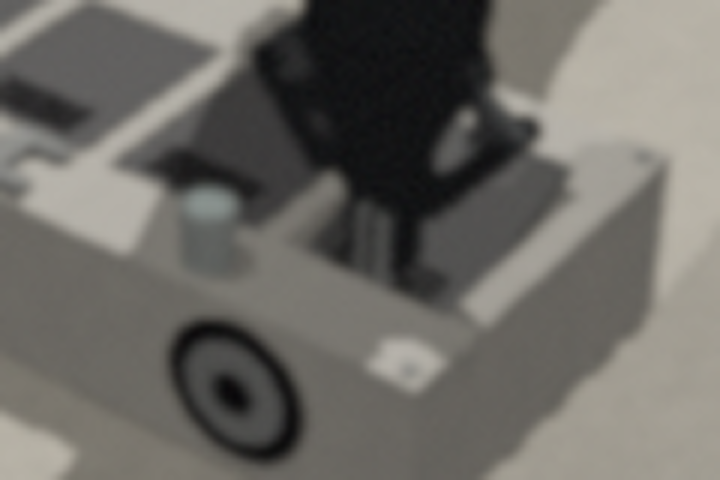

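Call:
{"fn": "arm_command", "kwargs": {
  "commands": [
    [[0,0,-0.2,0,0,0],[0,0,-0.4,0,0,0],[0,0,-0.6,0,0,0],[0,0,-0.8,0,0,0],[0,0,-1,0,0,0],[0,0,-1,0,0,0]]
  ]
}}

```text
clock: 5.4
position: [0.5858, 0.181, 0.0709]
ee_rot: [0.707, 0.018, -0.018, -0.707]
ft_force: [0.5, -1.0, -0.4]
grip_width: -0.0
```

Call:
{"fn": "arm_command", "kwargs": {
  "commands": [
    [[0,0,-0.2,0,0,0],[0,0,-0.4,0,0,0],[0,0,-0.6,0,0,0],[0,0,-0.6,0,0,0]]
  ]
}}

```text
clock: 5.8
position: [0.5858, 0.181, 0.065]
ee_rot: [0.707, 0.018, -0.018, -0.707]
ft_force: [0.2, -0.0, 0.8]
grip_width: -0.002
```

```bash
cat >> h.py <<'E'
def angle(c,show=True):
    # points of near half of cover 1 above deck; line fit in unit x,z
    W=cloud(c);u=np.stack([(W-O)@ex,(W-O)@ey,W[...,2]],-1)
    m=(u[...,0]>-.05)&(u[...,0]<.02)&(abs(u[...,1]-.138)<.034)&(u[...,2]>.092)&(u[...,2]<.15)
    return u[m]
E
python3 - <<'E'
from h import *
from workcell import manip
for n in("scene","top"):
    c=manip.camera(n);p=angle(c);print(n,len(p))
    for k in np.arange(-.05,.02,.006):
        q=p[(p[:,0]>=k)&(p[:,0]<k+.006)]
        if len(q): print(round(k+.003,3),len(q),np.percentile(q[:,2],[10,50,90]).round(4))
    if n=="scene": cv2.imwrite("pics/s3.png",cv2.resize(c["pixels"][150:260,200:350],None,fx=5,fy=5,interpolation=cv2.INTER_CUBIC))
E
```

```text
scene 93
-0.023 4 [0.1249 0.1262 0.1275]
-0.017 23 [0.1229 0.1254 0.1285]
-0.011 5 [0.1217 0.1236 0.1259]
-0.005 7 [0.1073 0.1103 0.1141]
0.001 23 [0.099  0.1046 0.1092]
0.007 24 [0.0932 0.0982 0.1024]
0.013 7 [0.0924 0.0946 0.0952]
top 8
-0.005 1 [0.1059 0.1059 0.1059]
0.001 4 [0.1012 0.1019 0.1067]
0.007 3 [0.0935 0.0958 0.096 ]
```

View pics/s3.png

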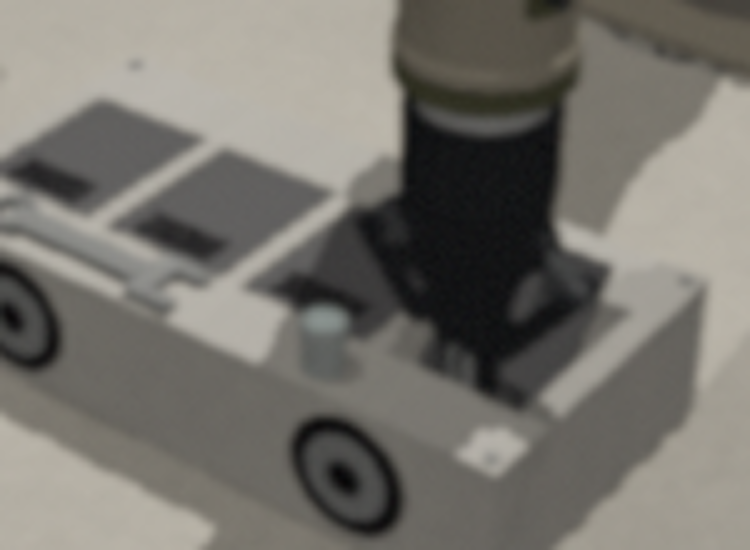

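Call:
{"fn": "arm_command", "kwargs": {
  "commands": [
    [[0,0,-0.15,0,0,0],[0,0,-0.3,0,0,0],[0,0,-0.3,0,0,0]]
  ]
}}

```text
clock: 6.2
position: [0.5859, 0.181, 0.0622]
ee_rot: [-0.707, -0.018, 0.018, 0.707]
ft_force: [0.8, 0.1, -0.0]
grip_width: 0.002
```

Call:
{"fn": "arm_command", "kwargs": {
  "commands": [
    [[0,0,1,0,0,0],[0,0,3,0,0,0],[0,0,6,0,0,0],[0,0,10,0,0,0],[0,0,14,0,0,0],[-4,-0.2,14,0,0,0],[-8,-0.4,14,0,0,0],[-12,-0.6,14,0,0,0],[-12,-0.6,14,0,0,0]]
  ]
}}

```text
clock: 7.1
position: [0.4617, 0.1751, 0.2028]
ee_rot: [-0.707, -0.018, 0.019, 0.707]
ft_force: [0.0, 0.4, -0.0]
grip_width: -0.003
```

Run:
```python
from h import *
from workcell import manip
o=manip.get_obs();print(toU(o["position"]),o["ft_force"])
for n in("scene",):
    c=manip.camera(n);p=angle(c);print(n,len(p))
    for k in np.arange(-.05,.02,.006):
        q=p[(p[:,0]>=k)&(p[:,0]<k+.006)]
        if len(q): print(round(k+.003,3),len(q),np.percentile(q[:,2],[10,50,90]).round(4))
    if n=="scene": 
        cv2.imwrite("pics/s4.png",cv2.resize(c["pixels"][150:260,200:350],None,fx=5,fy=5,interpolation=cv2.INTER_CUBIC))
```

```text
[-0.08086097  0.13817788  0.20280821] [ 0.03582552  0.41388258 -0.01953415]
scene 499
-0.023 2 [0.1271 0.1272 0.1274]
-0.017 56 [0.1247 0.1283 0.1304]
-0.011 102 [0.1166 0.1225 0.1273]
-0.005 100 [0.1088 0.1148 0.1194]
0.001 102 [0.1016 0.1067 0.1119]
0.007 95 [0.0945 0.0992 0.1045]
0.013 41 [0.0925 0.0943 0.0984]
0.019 1 [0.0927 0.0927 0.0927]
```

View pics/s4.png

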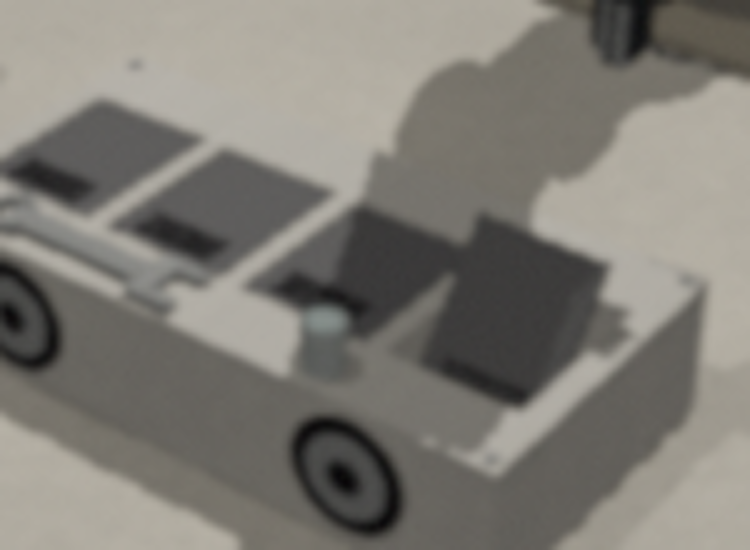

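Call:
{"fn": "arm_command", "kwargs": {
  "commands": [
    [[0,0,-3,0,0,0],[0,0,-6,0,0,0],[0,0,-8,0,0,0],[1,0.05,-8.6,0,0,0],[2.5,0.1,-8.6,0,0,0],[3.8,0.2,-8.6,0,0,0],[3.8,0.2,-8.6,0,0,0],[3.8,0.2,-8.6,0,0,0]]
  ]
}}

```text
clock: 7.95
position: [0.5047, 0.177, 0.1169]
ee_rot: [-0.707, -0.018, 0.018, 0.707]
ft_force: [-0.9, -0.7, -0.8]
grip_width: -0.0
```

Run:
```python
from h import *
from workcell import manip
o=manip.get_obs();print(toU(o["position"]),o["ft_force"])
for n in("scene",):
    c=manip.camera(n)
    cv2.imwrite("pics/s5.png",cv2.resize(c["pixels"][150:260,200:350],None,fx=5,fy=5,interpolation=cv2.INTER_CUBIC))
```

```text
[-0.0378898   0.13788998  0.11687574] [-0.92843261 -0.68481844 -0.82927264]
```

View pics/s5.png

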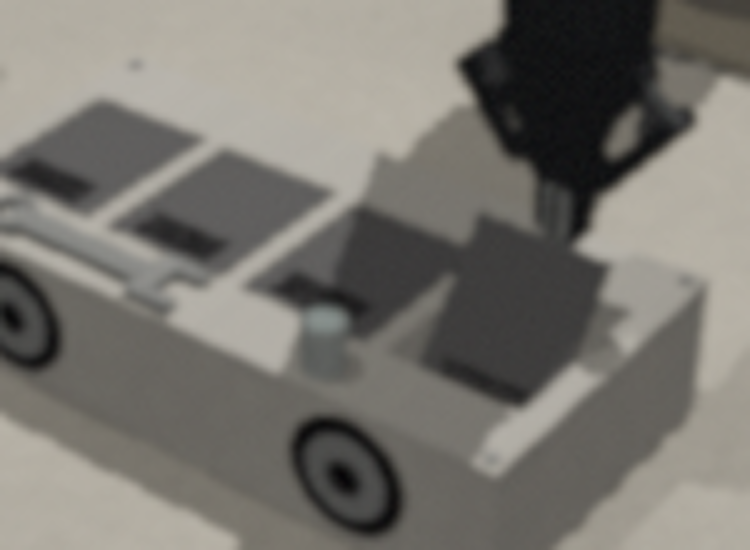

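Call:
{"fn": "arm_command", "kwargs": {
  "commands": [
    [[0.2,0,0,0,0,0],[0.37,0.02,0,0,0,0],[0.6,0.03,0.18,0,0,0],[0.8,0.04,0.33,0,0,0],[1.04,0.05,0.5,0,0,0],[1.3,0.07,0.65,0,0,0],[1.55,0.08,0.8,0,0,0],[1.78,0.09,0.92,0,0,0],[1.78,0.09,0.92,0,0,0]]
  ]
}}

```text
clock: 8.9
position: [0.5221, 0.178, 0.1257]
ee_rot: [-0.707, -0.018, 0.018, 0.707]
ft_force: [0.9, -0.7, 0.1]
grip_width: 0.002
```

Call:
{"fn": "arm_command", "kwargs": {
  "commands": [
    [[0.2,0.01,0.08,0,0,0],[0.4,0.02,0.16,0,0,0],[0.66,0.03,0.25,0,0,0],[0.9,0.05,0.32,0,0,0],[1.1,0.06,0.37,0,0,0],[1.1,0.06,0.37,0,0,0]]
  ]
}}

```text
clock: 9.5
position: [0.533, 0.1785, 0.1293]
ee_rot: [-0.707, -0.018, 0.018, 0.707]
ft_force: [-0.5, -0.3, -0.5]
grip_width: 0.0
```

Run:
```python
from h import *
from workcell import manip
o=manip.get_obs();print(toU(o["position"]),o["ft_force"])
for n in("scene",):
    c=manip.camera(n)
    cv2.imwrite("pics/s6.png",cv2.resize(c["pixels"][150:260,200:350],None,fx=5,fy=5,interpolation=cv2.INTER_CUBIC))
```

```text
[-0.00949234  0.13793491  0.12929191] [-0.54037867 -0.32541603 -0.46602632]
```

View pics/s6.png

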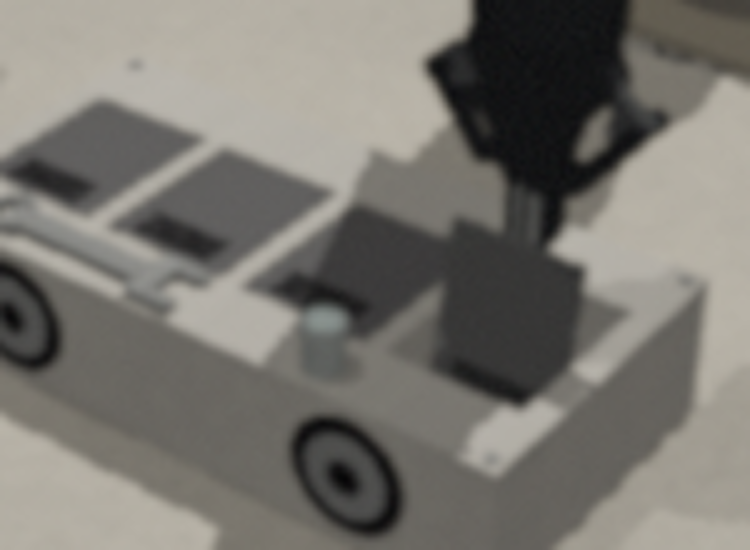

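Cover 1 is tilting up nicely (its upper edge is near pixels (455,220)–(582,268)). I'll push on in small steps until the stop is felt.

Call:
{"fn": "arm_command", "kwargs": {
  "commands": [
    [[0.1,0.01,0.02,0,0,0],[0.2,0.01,0.04,0,0,0],[0.2,0.01,0.04,0,0,0],[0.2,0.01,0.04,0,0,0]]
  ]
}}

```text
clock: 9.95
position: [0.5347, 0.1786, 0.1297]
ee_rot: [-0.707, -0.018, 0.018, 0.707]
ft_force: [0.0, -0.1, -0.4]
grip_width: 0.005
```

Call:
{"fn": "arm_command", "kwargs": {
  "commands": [
    [[0.1,0.01,0.01,0,0,0],[0.1,0.01,0.01,0,0,0],[0.1,0.01,0.01,0,0,0]]
  ]
}}

```text
clock: 10.25
position: [0.5355, 0.1787, 0.1297]
ee_rot: [0.707, 0.018, -0.018, -0.707]
ft_force: [-2.6, -0.5, 1.2]
grip_width: -0.003
```

Call:
{"fn": "arm_command", "kwargs": {
  "commands": [
    [[0.1,0.01,0.01,0,0,0],[0.1,0.01,0.01,0,0,0],[0.1,0.01,0.01,0,0,0]]
  ]
}}

```text
clock: 10.55
position: [0.5357, 0.1788, 0.1297]
ee_rot: [0.707, 0.017, -0.019, -0.707]
ft_force: [-6.6, -1.2, 3.4]
grip_width: -0.008
```

Call:
{"fn": "arm_command", "kwargs": {
  "commands": [
    [[-0.3,-0.01,0,0,0,0],[-1,-0.05,0,0,0,0],[-3,-0.15,0,0,0,0],[-6,-0.3,2,0,0,0],[-9,-0.45,5,0,0,0],[-11,-0.55,8,0,0,0],[-12,-0.6,10,0,0,0],[-12,-0.6,10,0,0,0],[-12,-0.6,10,0,0,0]]
  ]
}}

```text
clock: 11.45
position: [0.4168, 0.1729, 0.2299]
ee_rot: [-0.707, -0.019, 0.018, 0.707]
ft_force: [0.2, -0.5, -0.4]
grip_width: -0.008
```

Run:
```python
from h import *
from workcell import manip
o=manip.get_obs();print(toU(o["position"]),o["ft_force"])
c=manip.camera("scene")
cv2.imwrite("pics/s7.png",cv2.resize(c["pixels"][130:290,140:340],None,fx=4,fy=3.7,interpolation=cv2.INTER_CUBIC))
p=angle(c)
for k in np.arange(.092,.15,.006):
    q=p[(p[:,2]>=k)&(p[:,2]<k+.006)]
    if len(q): print(round(k+.003,3),len(q),np.percentile(q[:,0],[10,50,90]).round(4))
print([np.round(cv2.absdiff(c["pixels"],np.load("scene0.npz")["pixels"])[160:200,160:275].mean(),2)])
```

```text
[-0.12587401  0.13831153  0.22991857] [ 0.21853828 -0.50399879 -0.432798  ]
0.095 56 [0.0142 0.016  0.0187]
0.101 52 [0.0129 0.0149 0.0169]
0.107 49 [0.0121 0.0141 0.016 ]
0.113 56 [0.0118 0.0136 0.0151]
0.119 51 [0.0102 0.0127 0.0151]
0.125 51 [0.0097 0.0121 0.0144]
0.131 54 [0.0094 0.0117 0.0142]
0.137 61 [0.0058 0.0105 0.0123]
0.143 23 [0.0075 0.0104 0.0126]
[np.float64(2.21)]
```

View pics/s7.png

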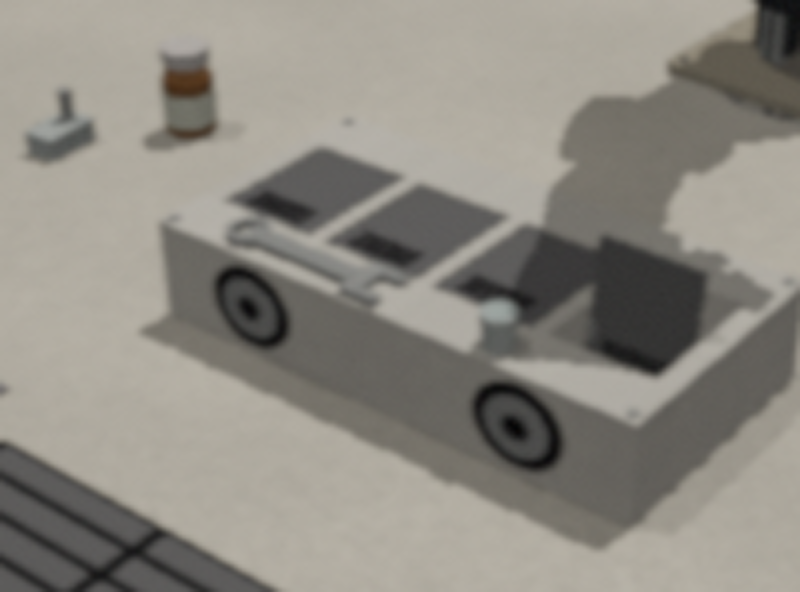

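The picture shows the leftmost cover nearly upright, from (600,240) to (660,370). Its fitted angle is about 1.45 rad. The spanner, lens tube and other covers have not moved, and the gripper is clear.

```bash
python3 -c "
from workcell import manip
print(manip.hand_in())"
```

```text
the job is handed in; nothing more can be done
None
```

The loose cover was the leftmost one (bay 1), and it now stands open against its stop. I handed the job in at about 11.5 s.

- **Finding it:** I pressed its ribs with the shut fingertips and it sank under about 1 N while its near end rose. It was the first cover I tried, so I did not press the other three.
- **Opening it:** I pressed the ribs down until the cover stood at about 0.9 rad. I then pushed its near edge up and away along its arc until the stop was felt. The cover stopped moving and the force rose to about 7 N.
- **Last checks:** after drawing back, a depth fit put the cover at about 1.45 rad, which is the stop angle. The force reading was within noise of zero. In the last picture the spanner, lens tube, jar, post clamp and other covers looked unmoved. That picture did not show the spool and carton, so I did not check them again.

No check failed. The first few press readings (0.5 to 1.2 N) were too close to the sensor noise to decide on, so I confirmed that the cover was rocking from the camera depth.

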